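# Present the notched filter plate label up over the notebook

### The job

Two glass plates stand on edge in the slotted rack. Take out the one with the small notch in a top corner (the notch marks its frosted end, and when you face the plate with the notch at the upper left you are looking at its label side) and hold it about 15 cm above the notebook so that its number can be written down: frosted end over the middle of the notebook, fingers off the frosted end, and the plate tipped about 45 degrees back so that the label side, not the bare side, faces up. Finish while still holding it there steadily, nothing is put down; leave the blank plate and everything else where they stand.

Things in the scene. Friction and masses are not known exactly. Their poses are not given: they have to be found in the camera images.
- notched_plate: clear glass plate with matt edges 110 x 8 x 50 mm (length, thickness, height) on its long edge in a rack slot, about 110 g, with a 12 x 12 mm notch in one corner. Origin: centre of its underside as it stands; x along the length to the frosted end; z up; y through the thickness out of the label side. Notch: top corner at the +x end. Balances near its middle; clear from x = -55 to +25 mm
- frosted_end: the frosted last 30 mm of the notched plate (x = +25 to +55 mm in the plate's frame, full height but for the notch), white on the label side; part of the plate, with the same origin and axes
- frosted_centre (a point): centre of the frosted end: 40 mm from the notched plate's origin along its x axis, 25 mm along its z axis, mid-thickness
- blank_plate: clear glass plate with matt edges without notch or frosted field, same 110 x 8 x 50 mm and same axes, origin at the centre of its underside, in the other slot of the rack; to be left alone
- rack: low fixed rack, 134 x 130 mm, turned any way; origin centre of underside. Plates stand on its 8 mm dark steel base (undersides 8 mm, tops 58 mm above the worktop); grey cheeks up to 22 mm above the worktop hold the ends of each plate in a 10 mm slot. Slots run along its x axis at y = +40 and -40 mm; either plate may be in either slot
- notebook: spiral notebook lying flat and fixed, white ruled page up, 210 mm along its x axis, 152 mm along y, 14 mm thick, a thin pen lying across it near its -y edge; origin at the centre of its underside
- tape_roll: roll of masking tape lying flat, 104 mm across, 25 mm tall, bystander; origin at the centre of its underside
- loupe: black eye loupe, 43 mm across, 34 mm tall, bystander; origin at the centre of its underside
- tape_measure: yellow pocket tape measure, 54 x 57 x 30 mm tall, bystander; origin at the centre of its underside

How it is judged:
By the outcome, as a careful person would: the job done as asked, in the order asked, and still so for the second after the job is handed in, while the arm keeps its last pose, push and grip.
It also fails if it takes over 32 s, if anything falls off the work surface, if the arm or the gripper's body presses on something with over 40 N, if the wrist force passes 120 N, or if a joint passes its speed limit or range.

### The arm

A 6-joint arm with a two-finger parallel gripper is mounted at the origin on a cart in front of the work surface, level with it; the furniture and walls round the work are solid. World frame = base frame: x ahead of the robot, y to its left, z up, the work surface at z = 0. Lengths are in mm, angles in rad, forces in N, time in s.
With the tool pointing down it reaches from about 350 to 975 mm from the base axis. Payload 7.1 kg.
Tool frame: the origin (TCP) lies midway between the tips of the shut fingers; the grasp point (between the pads) lies 19 mm behind it (ctrl.grasp_offset is the distance from the TCP to the grasp point, in mm); z points along the fingers, y is the line along which they close (so a half turn about z gives the same grasp; the last joint's range is limited). The gripper opens to 88 mm and grips with 3 to 60 N. Pads are 20 mm wide; open, the fingers measure 115 mm over their backs; the gripper's body (75 mm by 178 mm) begins 61 mm behind the grasp point.
Start: joints at [1.196, 0.423, 1.63, -0, 1.089, -0.019], TCP at [217.681, 585.85, 222.675] pointing down, gripper open.
Joint ranges: [-3, 3], [-0.9, 2.11], [0.09, 2.58], [-1.31, 4.45], [0.11, 2.69], [-2.54, 2.54]. Speed limits (rad/s): [2.39, 2.39, 3.01, 3.14, 3.14, 3.14].

### API

Orientations are given as a rotation vector (axis times angle).
In Python, from workcell import ctrl gives the robot as it stands. The module is installed in compiled form; this text tells all that it offers.
- The arm moves only by the tool servo_tool, never from a script. Its argument "rows" is a list of rows, each a list of 7 numbers: the turn, a rotation vector about the tool's x, y, z as a fraction of full scale, then the shift along the tool's x, y, z as a fraction of full scale, then the finger opening in mm, from 0 to 87.8. A call has 1 to 10 rows; each row is the pose to reach, as a shift and turn from the pose commanded when the call began, along the tool's axes at that moment; what a row does not reach only later rows make up. Full scale, the value 1, is 20 cm for a shift and 1.5 rad for a turn. A row lasts 1/8 s, in which the tool goes at most 62.5 mm and 10.7 degrees, less where a joint would pass 70% of its speed; a pose out of reach is approached as far as the arm can. A call with a number of a shift or a turn outside -1 to 1 is refused whole. A call with a gripper value outside its range is refused whole. The fingers move at their own pace and stop on an object; the grip force is fixed at half the most. Time passes only in rows, so rows that repeat a pose let the fingers close. It gives the time, the measured TCP pose, the force, the opening and the grip force at its end, in the units of the state.
- ctrl.get_obs(): the state, without advancing time (a new reading comes with each control period).
- ctrl.get_image(name): name is "scene" or "side" or "wrist"; returns (picture, depth): 384x512x3 uint8, red, green, blue; 384x512 float32, mm along the optical axis (not along the pixel's ray), 0 where there is no reading.
- ctrl.camera_info(name): a dict with "intrinsics" (3x3 intrinsics, pixels), "R" (3x3) and "t" (3): a world point X has camera coordinates R X + t. Camera axes: x right, y down, z forward; pixel columns grow to the right and rows downward; lengths in mm; the calibration is good to about 2 mm. A picture is of the moment at which its call begins: read the wrist's pose just before it. camera_info takes no time and is no camera call; for the wrist camera it gives the pose at the moment of the call.
- ctrl.close_job(): hands the job in; it is judged then, once.
The state is a dict: "t": time; "qpos": joint angles; "qvel": joint speeds; "joint_torque": joint torques, N m; "ee_pos": TCP position; "orientation": TCP orientation; "ft_force": force on the tool from outside, world axes, zero at the start; "moment": the same for the moment, N m; "width": finger opening in mm; "grasp_force": force on a finger pad.
Only numpy, scipy, OpenCV 4.12 (cv2) and the standard library are available. Lean on these libraries where they do the work, as an engineer would, in place of code of your own. Each camera call takes 0.05 s, during which the arm holds its last target. There are 200 camera calls.

## Working session

There is one attempt and no reset: what is moved stays moved. The work goes in short steps, Python scripts to look and compute and a tool call to move; the robot and the scene stay as the last step left them, time stands still between calls to the robot, and variables do not carry over. Pictures are saved under pics/ and viewed, at most 10 in all, crops included, and the job is handed in when it is done.

Besides the shell and the picture viewer there is one more tool, called as name([rows], argument=value, ...), one row to a line, values as JSON. servo_tool: Moves the arm, as the interface text tells. Its arguments: {"type":"object","properties":{"rows":{"type":"array","items":{"type":"array","items":{"type":"number"}}}},"required":["rows"]}

```bash
mkdir -p pics; cat > h.py <<'E'
import numpy as np, cv2
from scipy.spatial.transform import Rotation as R
from workcell import ctrl
def shot(name,fn=None):
    ci=ctrl.camera_info(name); im,d=ctrl.get_image(name)
    np.savez('pics/%s.npz'%(fn or name),im=im,d=d,K=ci['intrinsics'],R=ci['R'],t=ci['t'])
    if fn: cv2.imwrite('pics/%s.png'%fn,im[:,:,::-1])
    return im,d,ci
def ray(ci,u,v,z):
    "intersect pixel ray with plane world z"
    K=np.array(ci['intrinsics']);Rm=np.array(ci['R']);t=np.array(ci['t'])
    c=-Rm.T@t; r=Rm.T@np.linalg.inv(K)@np.array([u,v,1.])
    return c+r*(z-c[2])/r[2]
def proj(ci,X):
    K=np.array(ci['intrinsics']);p=K@(np.array(ci['R'])@np.array(X,float)+np.array(ci['t']));return p[:2]/p[2]
E
python3 - <<'E'
from h import *
a=shot('scene','scene1')[0]; b=shot('side','side1')[0]; c=shot('wrist','wrist1')[0]
for n in('scene','side','wrist'):
    ci=ctrl.camera_info(n); print(n,-np.array(ci['R']).T@np.array(ci['t']))
print(ctrl.get_obs())
E
```

```text
scene [ -73.94550069 -543.75150349  945.53548319]
side [  430.67995722 -1261.71556202   676.76812701]
wrist [145.99272647 612.81785024 384.54082541]
{'t': 0.15, 'qpos': array([ 1.19604741e+00,  4.23683528e-01,  1.63049202e+00, -9.12227927e-06,
        1.08861239e+00, -1.90157278e-02]), 'qvel': array([-8.38041436e-04, -1.42995060e-05, -3.39127900e-03, -4.77884870e-04,
        1.07728170e-03,  2.84370840e-03]), 'joint_torque': array([ 3.37950341e-04, -5.44982243e+01, -2.73918557e+01,  6.43594097e-02,
        2.04127474e-02, -4.46255922e-05]), 'ee_pos': array([217.50370369, 585.47426632, 222.07770763]), 'orientation': array([-5.55796106e-01, -3.09180731e+00,  1.84362222e-03]), 'ft_force': array([ 0.27146177, -0.10441302, -0.15325487]), 'moment': array([ 0.03093664, -0.00041876,  0.03593929]), 'grasp_force': 0.0, 'width': 87.76234339044957}
```

View pics/scene1.png

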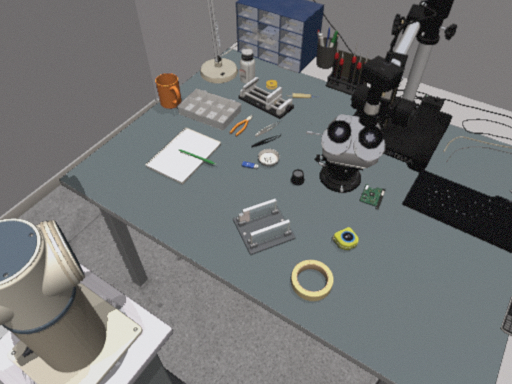

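View pics/wrist1.png

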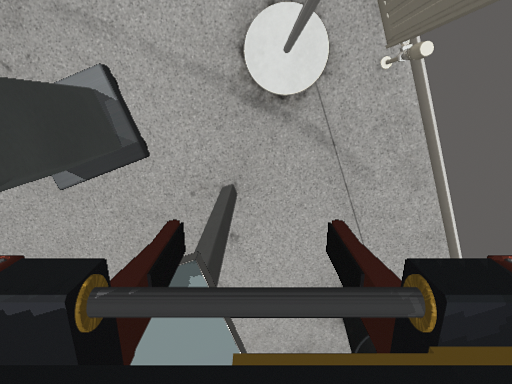

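The scene view shows the rack near (263,225) with two plates, the notebook at (185,154), tape roll at (312,281) and tape measure at (346,238). The wrist view only shows the floor and the table's corner.

```bash
python3 - <<'E'
from h import *
ci=ctrl.camera_info('scene'); 
for n,u,v,z in [('rack',263,228,8),('nb',185,154,14),('nb c1',148,154,14),('nb c2',186,130,14),('nb c3',222,147,14),('nb c4',184,179,14),('pen a',180,150,18),('pen b',214,164,18),('tape',312,281,25),('tm',346,238,30),('loupe',298,177,34),('p1 a',243,212,58),('p1 b',277,202,58),('p2a',250,236,58),('p2b',288,223,58),('scope',340,180,0),('dish',268,157,0)]:
    print(n,ray(ci,u,v,z).round())
cs=ci['intrinsics'];print(cs)
im=cv2.imread('pics/scene1.png')
a=cv2.resize(im[185:265,215:315],None,fx=8,fy=7.5*1,interpolation=cv2.INTER_CUBIC)[:600]
cv2.imwrite('pics/c1.png',a)
ci=ctrl.camera_info('side'); print(proj(ci,[300,0,30]), ci['intrinsics'][0][0])
cv2.imwrite('pics/side_c.png',cv2.imread('pics/side1.png'))
E
```

```text
rack [ 506. -188.    8.]
nb [614. 179.  14.]
nb c1 [549. 280.  14.]
nb c2 [707. 251.  14.]
nb c3 [705.  97.  14.]
nb c4 [527. 111.  14.]
pen a [616. 201.  18.]
pen b [625.  70.  18.]
tape [ 426. -381.   25.]
tm [ 585. -397.   30.]
loupe [ 705. -185.   34.]
p1 a [ 491. -133.   58.]
p1 b [ 571. -192.   58.]
p2a [ 436. -192.   58.]
p2b [ 525. -253.   58.]
scope [ 793. -285.   -0.]
dish [759. -47.   0.]
[[416.18717988   0.         246.76439416]
 [  0.         416.18717988 192.83655565]
 [  0.           0.           1.        ]]
[166.42303235 185.90968049] 430.6128104369464
```

View pics/c1.png

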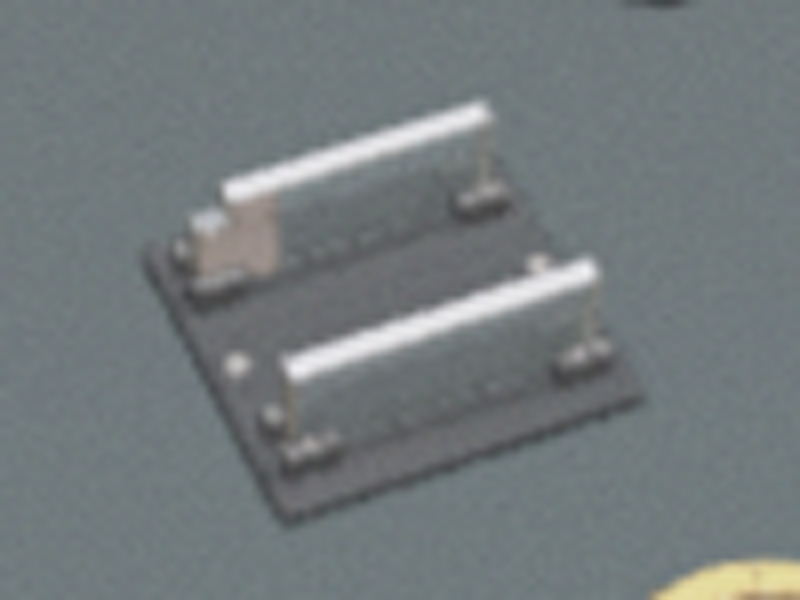

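View pics/side1.png

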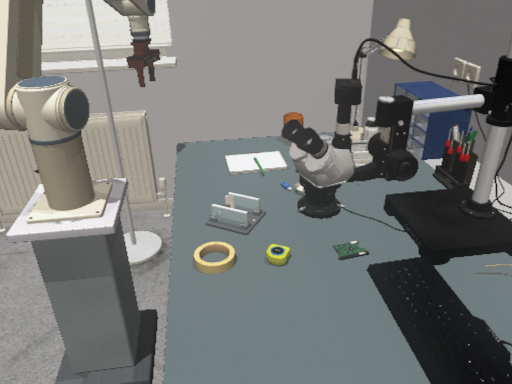

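The crop shows the notched plate in the far slot: the notch step is at crop (207,220)/(228,192), the far end is at (488,110). The notch is upper left from the camera, so the label side faces the camera. The blank plate is the near one, (290,365)–(597,268).

```bash
cat >> h.py <<'E'
def frame(ang,tilt=0):
    "tool R: tool y along plate y (label normal) at yaw ang deg, tool z down; then tilt deg about plate x"
    a=np.radians(ang); y=np.array([np.cos(a),np.sin(a),0]); z=np.array([0,0,-1.]); x=np.cross(y,z)
    M=np.column_stack([x,y,z]); px=np.cross(y,[0,0,1.])
    return R.from_rotvec(np.radians(tilt)*px)*R.from_matrix(M)
def go(pos,Rt):
    o=ctrl.get_obs(); R0=R.from_rotvec(o['orientation'])
    print('t',o['t'],'q',o['qpos'].round(2),'shift',(R0.inv().apply(np.array(pos)-o['ee_pos'])/200).round(3),'turn',((R0.inv()*Rt).as_rotvec()/1.5).round(3))
E
python3 - <<'E'
from h import *
ci=ctrl.camera_info('scene')
f=lambda x,y,z: ray(ci,215+x/8,185+y/7.5,z)
n=f(228,192,58);e=f(488,110,58);b=f(207,220,46);c=f(290,365,58);d=f(597,268,58)
for q in(n,e,b,c,d):print(q.round(1))
print(np.linalg.norm(e-n),np.linalg.norm(c-d),np.degrees(np.arctan2(*(n-e)[1::-1])),np.degrees(np.arctan2(*(c-d)[1::-1])))
u=(c-d)/np.linalg.norm(c-d); mid=e+u*55; print('mid',mid)
go([mid[0],mid[1],260],frame(233))
E
```

```text
[ 495.7 -131.2   58. ]
[ 576.8 -185.1   58. ]
[ 488.7 -126.9   46. ]
[ 443.5 -190.9   58. ]
[ 534.1 -253.3   58. ]
97.4281392467977 110.01444219816162 146.39499502730447 145.48332080189454
mid [ 531.51034479 -153.95651739   58.        ]
t 0.15 q [ 1.2   0.42  1.63 -0.    1.09 -0.02] shift [-2.759 -2.919 -0.186] turn [-0.000e+00 -1.000e-03 -1.901e+00]
```

servo_tool([
  [0,0,0.75,-0.92,-0.97,-0.15,60],
  [0,0,0.75,-0.92,-0.97,-0.15,60],
  [0,0,0.75,-0.92,-0.97,-0.15,60],
  [0,0,0.75,-0.92,-0.97,-0.15,60],
  [0,0,0.75,-0.92,-0.97,-0.15,60],
  [0,0,0.75,-0.92,-0.97,-0.15,60],
  [0,0,0.75,-0.92,-0.97,-0.15,60],
  [0,0,0.75,-0.92,-0.97,-0.15,60],
])

```text
t: 1.15
ee_pos: [322.4, 340.0, 252.5]
orientation: [-2.114, -2.323, 0.0]
ft_force: [0.1, -0.6, 0.3]
width: 59.8
grasp_force: 0.0
```

```bash
python3 - <<'E'
from h import *
go([531.3,-155,260],frame(236))
E
```

```text
t 1.15 q [0.79 0.15 1.94 0.   1.05 0.69] shift [-2.562  0.807 -0.037] turn [0.    0.    1.506]
```

servo_tool([
  [0,0,0.75,-1,0.32,-0.03,60],
  [0,0,0.75,-1,0.32,-0.03,60],
  [0,0,0.75,-1,0.32,-0.03,60],
  [0,0,0.75,-1,0.32,-0.03,60],
  [0,0,0.75,-1,0.32,-0.03,60],
  [0,0,0.75,-1,0.32,-0.03,60],
  [0,0,0.75,-1,0.32,-0.03,60],
  [0,0,0.75,-1,0.32,-0.03,60],
])

```text
t: 2.15
ee_pos: [404.2, 146.7, 258.6]
orientation: [3.027, 0.84, -0.0]
ft_force: [0.2, 0.2, -0.2]
width: 60.2
grasp_force: 0.0
```

```bash
python3 - <<'E'
from h import *
go([531.3,-155,260],frame(236))
E
```

```text
t 2.15 q [ 0.32  0.08  2.   -0.    1.06  1.35] shift [-0.233  1.62  -0.007] turn [0.    0.    0.756]
```

servo_tool([
  [0,0,0.756,-0.14,0.98,0,60],
  [0,0,0.756,-0.14,0.98,0,60],
  [0,0,0.756,-0.14,0.98,0,60],
  [0,0,0.756,-0.14,0.98,0,60],
  [0,0,0.756,-0.14,0.98,0,60],
  [0,0,0.756,-0.14,0.98,0,60],
  [0,0,0.756,-0.14,0.98,0,60],
  [0,0,0.756,-0.14,0.98,0,60],
])

```text
t: 3.15
ee_pos: [480.3, -36.1, 258.7]
orientation: [3.005, -0.918, -0.0]
ft_force: [0.4, -0.3, -0.0]
width: 59.9
grasp_force: 0.0
```

```bash
python3 - <<'E'
from h import *
go([531.3,-155,200],frame(236))
E
```

```text
t 3.15 q [-0.1   0.16  1.9  -0.    1.07  2.06] shift [0.544 0.35  0.293] turn [0. 0. 0.]
```

servo_tool([
  [0,0,0,0.544,0.35,0.1,60],
  [0,0,0,0.544,0.35,0.2,60],
  [0,0,0,0.544,0.35,0.293,60],
  [0,0,0,0.544,0.35,0.293,60],
  [0,0,0,0.544,0.35,0.293,60],
])

```text
t: 3.78
ee_pos: [530.8, -154.9, 200.7]
orientation: [-3.003, 0.923, -0.0]
ft_force: [-0.2, 0.2, 0.5]
width: 59.8
grasp_force: 0.0
```

```bash
python3 - <<'E'
from h import *
shot('wrist','w2'); o=ctrl.get_obs(); print(o['ee_pos'],o['qpos'])
ci=ctrl.camera_info('wrist')
u=np.array([np.cos(np.radians(146)),np.sin(np.radians(146)),0])
for s in(-55,43):print(proj(ci,np.array([531.3,-155,58])+s*u))
E
```

```text
[ 531.08259976 -154.80458952  201.12249299] [-3.05196903e-01  3.45028284e-01  1.80848469e+00  1.14164155e-04
  9.86875456e-01  1.86166635e+00]
[255.8707968  128.22651431]
[256.01986198 216.10182131]
```

View pics/w2.png

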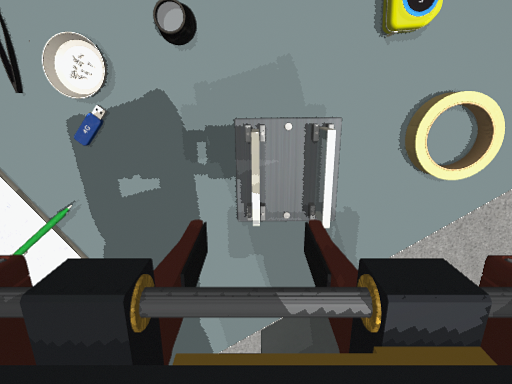

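The wrist view shows the notched plate's top edge from (256,131) to (257,226), and the blank at (328,125)–(327,228). The loupe, tape and tape measure are clear of both. I'll refine the position from the edge pixels, then descend.

```bash
python3 - <<'E'
from h import *
d=np.load('pics/w2.npz'); ci=dict(intrinsics=d['K'],R=d['R'],t=d['t']); im=d['im'].astype(int)
g=im.sum(2)
for v in list(range(122,142,2))+list(range(200,234,2)):
    r=g[v,246:268]; m=np.where(r>520)[0]; print(v, m.min()+246 if len(m) else None, m.max()+246 if len(m) else None, end=' | ')
print()
ce=[]
for v in range(138,210):
    m=np.where(g[v,246:268]>520)[0]
    if len(m)>3: ce.append(ray(ci,m.mean()+246+.0,v,58))
ce=np.array(ce); c=ce.mean(0); w=np.linalg.svd(ce-c)[2][0]; print(len(ce),c,np.degrees(np.arctan2(w[1],w[0])))
print(d['d'][140:220:10,254:259].round())
go([531.3,-155,24],frame(236))
E
```

```text
122 None None | 124 None None | 126 246 264 | 128 261 264 | 130 261 264 | 132 254 264 | 134 252 264 | 136 252 264 | 138 252 264 | 140 252 264 | 200 252 259 | 202 252 259 | 204 252 259 | 206 252 259 | 208 252 259 | 210 252 259 | 212 252 259 | 214 252 263 | 216 252 259 | 218 253 259 | 220 253 259 | 222 253 259 | 224 253 259 | 226 None None | 228 None None | 230 None None | 232 None None | 
72 [ 536.51800116 -157.95438931   58.        ] 146.02357517886648
[[302. 302. 301. 301. 302.]
 [306. 305. 304. 302. 305.]
 [309. 307. 307. 308. 309.]
 [311. 312. 311. 311. 312.]
 [313. 313. 314. 314. 314.]
 [316. 316. 318. 317. 318.]
 [321. 320. 319. 320. 322.]
 [323. 324. 323. 322. 324.]]
t 3.825 q [-0.31  0.35  1.81  0.    0.99  1.86] shift [0.    0.001 0.886] turn [-0.    -0.001 -0.002]
```

servo_tool([
  [0,0,0,0,0,0.25,60],
  [0,0,0,0,0,0.5,50],
  [0,0,0,0,0,0.7,40],
  [0,0,0,0,0,0.82,40],
  [0,0,0,0,0,0.88,40],
  [0,0,0,0,0,0.88,40],
  [0,0,0,0,0,0.88,40],
])

```text
t: 4.7
ee_pos: [531.8, -155.6, 25.4]
orientation: [3.002, -0.925, 0.003]
ft_force: [-0.4, -0.1, 0.0]
width: 40.0
grasp_force: 0.0
```

```bash
python3 - <<'E'
from h import *
im=shot('wrist','w3')[0]; o=ctrl.get_obs(); print(o['ee_pos'],o['ft_force'],o['width'])
E
```

```text
[ 531.76935899 -155.66031281   25.40133215] [ 0.4105106  -0.04906865 -0.68823146] 39.70107336701252
```

View pics/w3.png

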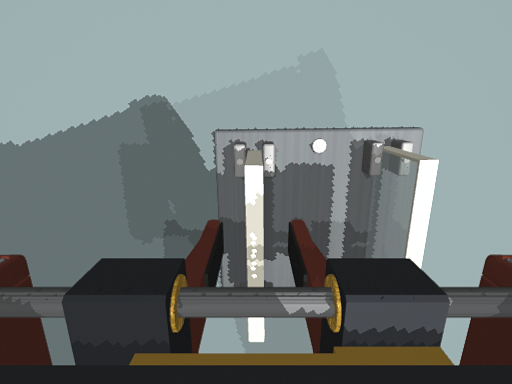

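The plate's edge (u 246–264) is centred between the fingers, so I'm closing.

servo_tool([
  [0,0,0,0,0,0,25],
  [0,0,0,0,0,0,14],
  [0,0,0,0,0,0,9],
  [0,0,0,0,0,0,0],
  [0,0,0,0,0,0,0],
  [0,0,0,0,0,0,0],
])

```text
t: 5.5
ee_pos: [530.9, -155.4, 24.2]
orientation: [-3.002, 0.926, -0.0]
ft_force: [0.5, 1.1, 1.7]
width: 7.8
grasp_force: 30.0
```

servo_tool([
  [0,0,0,0,0,-0.04,0],
  [0,0,0,0,0,-0.1,0],
  [0,0,0,0,0,-0.2,0],
  [0,0,0,0,0,-0.4,0],
  [0,0,0,0,0,-0.6,0],
  [0,0,0,0,0,-0.8,0],
  [0,0,0,0,0,-0.95,0],
  [0,0,0,0,0,-0.95,0],
])

```text
t: 6.5
ee_pos: [532.0, -156.2, 217.0]
orientation: [3.002, -0.926, 0.009]
ft_force: [-0.7, 0.2, -1.8]
width: 8.1
grasp_force: 30.0
```

```bash
python3 - <<'E'
from h import *
o=ctrl.get_obs(); ci=ctrl.camera_info('wrist')
im,d,_=shot('wrist','w4'); print(o['ee_pos'],o['ft_force'],o['moment'],o['width'],o['grasp_force'])
g=im.astype(int).sum(2)
for v in range(120,300,6):
    m=np.where(g[v,240:272]>520)[0]; print(v,(m.min()+240,m.max()+240) if len(m) else 0,d[v,255].round(),end=' | ')
# scene-based notebook centre
s=np.load('pics/scene1.npz'); cs=dict(intrinsics=s['K'],R=s['R'],t=s['t'])
hsv=cv2.cvtColor(s['im'],cv2.COLOR_RGB2HSV); m=((hsv[...,1]<40)&(hsv[...,2]>190)).astype(np.uint8); m[:120]=0;m[190:]=0;m[:,:140]=0;m[:,228:]=0
m=cv2.morphologyEx(m,cv2.MORPH_CLOSE,np.ones((7,7)))
c=max(cv2.findContours(m,0,2)[0],key=cv2.contourArea); p=np.array([ray(cs,u,v,14)[:2] for u,v in c[:,0]],np.float32)
print('\nnb',cv2.minAreaRect(p),cv2.boundingRect(c))
E
```

```text
[ 531.97058753 -156.17041506  217.04800451] [-0.66226926  0.18678787 -1.76460673] [0.03309988 0.12995044 0.00818467] 8.077192884688593 29.99631106853485
120 0 361.0 | 126 0 361.0 | 132 (np.int64(261), np.int64(263)) 365.0 | 138 (np.int64(261), np.int64(263)) 367.0 | 144 0 370.0 | 150 0 173.0 | 156 0 150.0 | 162 0 135.0 | 168 (np.int64(247), np.int64(264)) 130.0 | 174 (np.int64(247), np.int64(264)) 130.0 | 180 (np.int64(246), np.int64(264)) 132.0 | 186 (np.int64(246), np.int64(264)) 133.0 | 192 (np.int64(247), np.int64(264)) 134.0 | 198 (np.int64(247), np.int64(263)) 134.0 | 204 (np.int64(247), np.int64(248)) 135.0 | 210 (np.int64(247), np.int64(263)) 136.0 | 216 (np.int64(248), np.int64(262)) 138.0 | 222 (np.int64(248), np.int64(248)) 137.0 | 228 (np.int64(248), np.int64(262)) 138.0 | 234 (np.int64(252), np.int64(262)) 138.0 | 240 0 141.0 | 246 0 140.0 | 252 0 143.0 | 258 0 143.0 | 264 0 144.0 | 270 0 143.0 | 276 0 145.0 | 282 0 147.0 | 288 0 79.0 | 294 0 77.0 | 
nb ((615.807373046875, 184.72052001953125), (208.38690185546875, 145.25698852539062), 2.013190746307373) (146, 129, 74, 53)
```

View pics/w4.png

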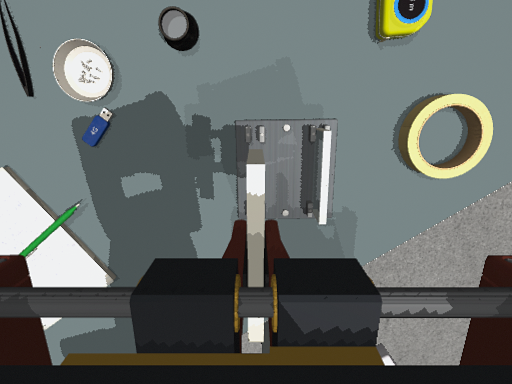

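The plate is held cleanly: its top edge runs from (256,165) to (256,340), the slot is empty and the blank stays standing. Next I work out the grasp offset and pitch, and the hold target.

```bash
cat >> h.py <<'E'
NB=np.array([617.,184.5])
def target(gx,psi,tilt=45,z=164):
    F=frame(psi,tilt); P=F.as_matrix()@np.diag([-1,1,-1])
    tcp=np.array([*NB,z])+P@np.array([gx-40,0,16.3-25]); return tcp,F
E
python3 - <<'E'
from h import *
d=np.load('pics/w4.npz'); Ki=np.linalg.inv(d['K']); o=ctrl.get_obs(); T=R.from_rotvec(o['orientation'])
for v in(166,180,200,228,264,282):
    X=d['R'].T@(Ki@np.array([255.5,v,1])*d['d'][v,253:258].mean()-d['t']); print(v,T.inv().apply(X-o['ee_pos']).round(1))
ci=dict(intrinsics=d['K'],R=d['R'],t=d['t'])
X=ray(ci,255.5,165,o['ee_pos'][2]+33.7); print('end',T.inv().apply(X-o['ee_pos']))
t,F=target(-3,17); print(t); go(t,F); go([540,30,290],frame(-50))
E
```

```text
166 [ 51.5  -0.7 -36.7]
180 [ 51.3  -0.7 -62. ]
200 [ 35.3  -0.7 -36.5]
228 [ 21.1  -0.7 -36.5]
264 [  1.7  -0.7 -36.6]
282 [ -9.1  -0.6 -36. ]
end [ 51.41088031  -0.68323514 -33.58826992]
[610.31104002 227.41972524 157.848171  ]
t 6.55 q [-0.31  0.33  1.8  -0.    1.01  1.86] shift [-0.752 -1.807  0.285] turn [-0.222  0.636 -1.538]
t 6.55 q [-0.31  0.33  1.8  -0.    1.01  1.86] shift [-0.485 -0.793 -0.375] turn [ 0.001 -0.001 -0.864]
```

servo_tool([
  [0,0,-0.1,-0.05,-0.1,-0.1,0],
  [0,0,-0.21,-0.14,-0.22,-0.2,0],
  [0,0,-0.33,-0.22,-0.35,-0.3,0],
  [0,0,-0.45,-0.3,-0.5,-0.37,0],
  [0,0,-0.57,-0.4,-0.65,-0.37,0],
  [0,0,-0.69,-0.45,-0.75,-0.37,0],
  [0,0,-0.8,-0.48,-0.8,-0.37,0],
  [0,0,-0.86,-0.48,-0.8,-0.37,0],
  [0,0,-0.86,-0.48,-0.8,-0.37,0],
])

```text
t: 7.68
ee_pos: [540.6, 30.8, 286.3]
orientation: [-2.955, -1.064, 0.005]
ft_force: [-0.4, -0.8, -1.4]
width: 7.5
grasp_force: 30.0
```

```bash
python3 - <<'E'
from h import *
t,F=target(-3.6,17); go([t[0],t[1],290],frame(17)); go(t,F); print(ctrl.get_obs()['ee_pos'])
E
```

```text
t 7.675 q [ 0.04  0.23  1.75 -0.    1.16  0.91] shift [ 0.896 -0.538 -0.02 ] turn [-0.002  0.001 -0.784]
t 7.675 q [ 0.04  0.23  1.75 -0.    1.16  0.91] shift [ 0.898 -0.537  0.641] turn [-0.463  0.308 -0.741]
[540.57414569  30.84082822 286.34151002]
```

servo_tool([
  [0,0,-0.1,0.1,-0.06,0,0],
  [0,0,-0.21,0.23,-0.14,0,0],
  [0,0,-0.33,0.38,-0.22,0,0],
  [0,0,-0.45,0.53,-0.3,0,0],
  [0,0,-0.57,0.68,-0.4,0,0],
  [0,0,-0.68,0.8,-0.48,0,0],
  [0,0,-0.784,0.896,-0.538,0,0],
  [0,0,-0.784,0.896,-0.538,0,0],
])

```text
t: 8.68
ee_pos: [610.7, 228.6, 286.7]
orientation: [-1.87, -2.524, 0.002]
ft_force: [-0.5, 0.4, -1.3]
width: 8.0
grasp_force: 30.0
```

```bash
python3 - <<'E'
from h import *
t,F=target(-3.6,17); go(t,F); print(t)
im,d,ci=shot('wrist','w5')
hsv=cv2.cvtColor(im,cv2.COLOR_RGB2HSV); m=((hsv[...,1]<40)&(hsv[...,2]>190)); print(m.mean())
E
```

```text
t 8.675 q [ 0.34  0.4   1.51 -0.    1.23  0.04] shift [-0.002 -0.002  0.644] turn [-0.525  0.    -0.001]
[610.135617   227.99350809 157.848171  ]
0.08404541015625
```

View pics/w5.png

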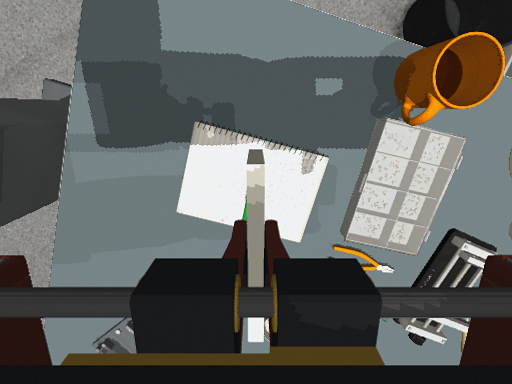

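The wrist view shows the notebook with corners at about (194,121), (329,157), (300,242) and (177,212), and the plate held upright over it. I'll refine the notebook centre from these corners.

```bash
python3 - <<'E'
from h import *
ci=ctrl.camera_info('wrist')
P=np.array([ray(ci,u,v,14)[:2] for u,v in((194,121),(329,157),(300,242),(177,212))]); print(P.round(),P.mean(0),[np.linalg.norm(P[i]-P[i-1]).round() for i in range(4)])
E
```

```text
[[507. 257.]
 [716. 265.]
 [721. 117.]
 [514. 110.]] [614.50064453 187.12157437] [np.float64(147.0), np.float64(210.0), np.float64(148.0), np.float64(208.0)]
```

servo_tool([
  [-0.06,0,0,0.005,-0.005,0.07,0],
  [-0.14,0,0,0.005,-0.005,0.17,0],
  [-0.23,0,0,0.005,-0.005,0.28,0],
  [-0.32,0,0,0.005,-0.005,0.39,0],
  [-0.41,0,0,0.005,-0.005,0.5,0],
  [-0.48,0,0,0.005,-0.005,0.59,0],
  [-0.525,0,0,0.005,-0.005,0.645,0],
  [-0.525,0,0,0.005,-0.005,0.645,0],
  [-0.525,0,0,0.005,-0.005,0.645,0],
])

```text
t: 9.85
ee_pos: [616.6, 242.1, 196.2]
orientation: [1.561, 2.069, 0.751]
ft_force: [-0.3, -0.3, -1.4]
width: 7.7
grasp_force: 30.0
```

```bash
sed -i 's/^NB=.*/NB=np.array([615.5,186.])/' h.py; python3 - <<'E'
from h import *
t,F=target(-3.6,17); go(t,F); o=ctrl.get_obs(); print(o['ee_pos'],o['width'],o['grasp_force'])
shot('scene','s5'); ci=ctrl.camera_info('scene')
P=R.from_rotvec(o['orientation']).as_matrix()@np.diag([-1,1,-1]); print('label normal',P[:,1],'fc',o['ee_pos']+P@[43.6,0,8.7])
im=cv2.imread('pics/s5.png'); cv2.imwrite('pics/c5.png',cv2.resize(im[60:260,100:320],None,fx=3.6,fy=3,interpolation=cv2.INTER_CUBIC))
print(proj(ci,o['ee_pos']+P@[43.6,4,8.7]))
E
```

```text
t 9.85 q [ 0.41  0.35  2.05 -1.29  0.11  1.38] shift [-0.046 -0.168  0.11 ] turn [-0.048  0.023 -0.003]
[616.64717802 242.07367448 196.19417521] 7.732078988965725 29.9964639544487
label normal [0.72497667 0.21577858 0.65410124] fc [622.74459416 198.68703269 203.74869907]
[173.39827643 101.08410214]
```

View pics/c5.png

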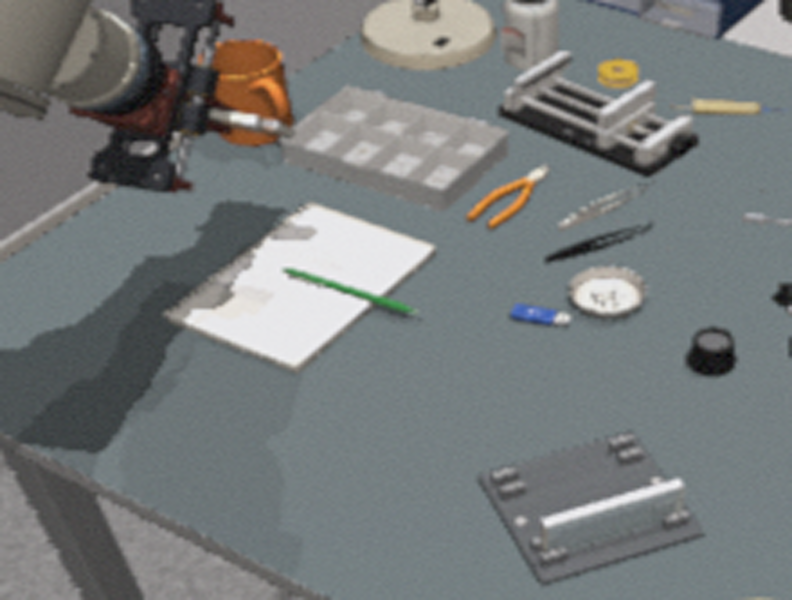

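The arm ran into joint limits (q5=0.11, q4=-1.29), so the purely radial tilt isn't reachable. The plate is still held. I'll fit a kinematic model and scan the yaw for a pose with margin.

```bash
cat > kin.py <<'E'
from h import *
from scipy.optimize import least_squares
def rot(q): return R.from_euler('ZYZYZ',[q[0],q[1]+q[2],q[3],q[4],q[5]+K6]) 
K6=0
def fk(q,p):
    a,h,l2,l3,L,e=p; al=q[1]+q[2]
    r=a+l2*np.sin(q[1])+l3*np.sin(al)+e*np.cos(al); z=h+l2*np.cos(q[1])+l3*np.cos(al)-e*np.sin(al)
    T=rot(q); return np.array([r*np.cos(q[0]),r*np.sin(q[0]),z])+L*T.apply([0,0,1]),T
D=[([1.19604741,.423683528,1.63049202,0,1.08861239,-.0190157278],[217.504,585.474,222.078]),
([.79,.15,1.94,0,1.05,.69],[322.4,340,252.5]),([.32,.08,2,0,1.06,1.35],[404.2,146.7,258.6]),([-.1,.16,1.9,0,1.07,2.06],[480.3,-36.1,258.7]),
([-.305196903,.345028284,1.80848469,0,.986875456,1.86166635],[531.08,-154.8,201.12]),([.04,.23,1.75,0,1.16,.91],[540.57,30.84,286.34]),([.34,.40,1.51,0,1.23,.04],[610.7,228.6,286.7])]
o=ctrl.get_obs(); D.append((o['qpos'],o['ee_pos']))
T0=rot(o['qpos']); M=(T0.inv()*R.from_rotvec(o['orientation']))
f=least_squares(lambda p:np.concatenate([(fk(q,p)[0]-x)/(1 if len(str(q[1]))>5 else 3) for q,x in D]+[0.01*(p-[0,250,450,400,300,0])]),[0,250,450,400,300,0]); p=f.x
lo=np.array([-3,-.9,.09,-1.31,.11,-2.54]);hi=np.array([3,2.11,2.58,4.45,2.69,2.54])
def ik(tcp,F,q0):
    def r(q):
        x,T=fk(q,p); return np.r_[x-tcp,300*((T*M).inv()*F).as_rotvec()]
    s=least_squares(r,np.clip(q0,lo+.02,hi-.02),bounds=(lo,hi)); return s.x,np.linalg.norm(s.fun)
E
python3 - <<'E'
from kin import *
print('M',M.as_rotvec().round(3),'p',p.round(1),'res',[np.linalg.norm(fk(q,p)[0]-x).round(1) for q,x in D])
for psi in range(-120,181,15):
    t,F=target(-3.6,psi); best=None
    for q4 in(-1,0,1,2,3,4):
      for q6 in(-1.5,0,1.5):
        q,e=ik(t,F,[.3,.4,1.6,q4,1.,q6])
        if e<1:
            m=min(np.minimum(q-lo,hi-q)[3:])
            if best is None or m>best[0]: best=(m,q)
    if best: print(psi,best[0].round(2),best[1].round(2),t.round())
E
```

```text
Traceback (most recent call last):
  File "kin.py", line 13, in <module>
    T0=rot(o['qpos']); M=(T0.inv()*R.from_rotvec(o['orientation']))
  File "kin.py", line 3, in rot
    def rot(q): return R.from_euler('ZYZYZ',[q[0],q[1]+q[2],q[3],q[4],q[5]+K6])
                       ~~~~~~~~~~~~^^^^^^^^^^^^^^^^^^^^^^^^^^^^^^^^^^^^^^^^^^^^
  File "scipy/spatial/transform/_rotation.pyx", line 1413, in scipy.spatial.transform._rotation.Rotation.from_euler
ValueError: Expected axis specification to be a non-empty string of upto 3 characters, got ZYZYZ
```

```bash
sed -i "s/^def rot.*/def rot(q): return R.from_euler('ZYZ',[q[0],q[1]+q[2],q[3]])*R.from_euler('YZ',[q[4],q[5]])/" kin.py
cat > scan.py <<'E'
from kin import *
print('M',M.as_rotvec().round(3),'p',p.round(1),'res',[np.linalg.norm(fk(q,p)[0]-x).round(1) for q,x in D])
for psi in range(-120,181,15):
    t,F=target(-3.6,psi); best=None
    for q4 in(-1,0,1,2,3,4):
      for q6 in(-1.5,0,1.5):
        q,e=ik(t,F,[.3,.4,1.6,q4,1.,q6])
        if e<1:
            m=min(np.minimum(q-lo,hi-q)[3:])
            if best is None or m>best[0]: best=(m,q)
    if best: print(psi,best[0].round(2),best[1].round(2),t.round())
E
python3 scan.py
```

```text
M [-0.    -0.     1.571] p [ 22.4 243.9 567.2 444.4 285.6  53.7] res [np.float64(11.9), np.float64(10.4), np.float64(12.2), np.float64(12.6), np.float64(12.4), np.float64(9.8), np.float64(14.5), np.float64(9.5)]
-105 0.1 [ 0.47  0.82  1.27 -0.55  1.63  2.44] [656. 169. 158.]
-90 0.21 [ 0.53  0.78  1.38 -0.66  1.48  2.33] [659. 180. 158.]
-75 0.31 [ 0.57  0.72  1.5  -0.77  1.31  2.23] [659. 191. 158.]
-60 0.38 [ 0.6   0.66  1.62 -0.89  1.13  2.16] [656. 202. 158.]
-45 0.28 [ 0.61  0.6   1.75 -1.03  0.94  2.1 ] [651. 212. 158.]
-30 0.09 [ 0.6   0.54  1.88 -1.22  0.75  2.08] [643. 221. 158.]
0 0.04 [0.5  0.45 2.08 4.41 0.36 2.26] [622. 230. 158.]
45 0.25 [ 0.17  0.42  2.14  1.81  0.43 -2.29] [589. 221. 158.]
60 0.34 [ 0.08  0.45  2.08  1.44  0.63 -2.2 ] [581. 213. 158.]
75 0.33 [ 0.02  0.49  1.98  1.18  0.83 -2.21] [575. 203. 158.]
90 0.29 [-0.02  0.55  1.87  0.98  1.02 -2.25] [572. 192. 158.]
105 0.22 [-0.02  0.61  1.74  0.81  1.21 -2.32] [572. 181. 158.]
120 0.13 [-0.01  0.67  1.61  0.67  1.38 -2.41] [575. 170. 158.]
135 0.02 [ 0.02  0.73  1.48  0.54  1.54 -2.52] [580. 160. 158.]
```

```bash
python3 - <<'E'
from h import *
go([615,230,290],frame(10,10))
E
```

```text
t 9.9 q [ 0.41  0.35  2.05 -1.3   0.11  1.39] shift [-0.07   0.287 -0.369] turn [ 0.36  -0.015  0.065]
```

servo_tool([
  [0.06,0,0.01,-0.02,0.05,-0.06,0],
  [0.14,0,0.02,-0.04,0.11,-0.14,0],
  [0.22,-0.01,0.04,-0.05,0.17,-0.22,0],
  [0.3,-0.015,0.06,-0.07,0.24,-0.3,0],
  [0.36,-0.015,0.065,-0.07,0.287,-0.369,0],
  [0.36,-0.015,0.065,-0.07,0.287,-0.369,0],
  [0.36,-0.015,0.065,-0.07,0.287,-0.369,0],
  [0.36,-0.015,0.065,-0.07,0.287,-0.369,0],
])

```text
t: 10.9
ee_pos: [614.4, 230.2, 288.9]
orientation: [1.94, 2.318, 0.198]
ft_force: [0.1, 0.9, -1.3]
width: 7.9
grasp_force: 30.0
```

```bash
python3 - <<'E'
from h import *
go([640,210,290],frame(-60,5)); print(ctrl.get_obs()['ee_pos'])
E
```

```text
t 10.9 q [ 0.36  0.33  1.62 -0.04  1.02  0.2 ] shift [-0.122  0.107  0.013] turn [ 0.051 -0.104  0.81 ]
[614.41107732 230.21102842 288.88241735]
```

servo_tool([
  [0.01,-0.01,0.08,-0.02,0.01,0,0],
  [0.02,-0.03,0.19,-0.04,0.03,0,0],
  [0.02,-0.04,0.31,-0.06,0.05,0,0],
  [0.03,-0.06,0.43,-0.08,0.07,0,0],
  [0.04,-0.08,0.55,-0.1,0.09,0,0],
  [0.05,-0.09,0.67,-0.12,0.1,0.01,0],
  [0.051,-0.1,0.76,-0.12,0.107,0.01,0],
  [0.051,-0.104,0.81,-0.122,0.107,0.013,0],
  [0.051,-0.104,0.81,-0.122,0.107,0.013,0],
])

```text
t: 12.02
ee_pos: [640.1, 210.5, 290.4]
orientation: [2.953, 0.793, 0.035]
ft_force: [-0.8, -0.2, -1.2]
width: 8.2
grasp_force: 30.0
```

```bash
python3 - <<'E'
from h import *
t,F=target(-3.6,-60); go(t,F); print(ctrl.get_obs()['ee_pos'],t)
E
```

```text
t 12.025 q [ 0.34  0.43  1.46 -0.09  1.24  1.41] shift [0.05  0.017 0.667] turn [-0.465 -0.     0.001]
[640.08469353 210.48617019 290.4087105 ] [656.3346221  202.47235981 157.848171  ]
```

servo_tool([
  [-0.05,0,0,0.005,0,0.06,0],
  [-0.12,0,0,0.015,0,0.16,0],
  [-0.2,0,0,0.02,0.005,0.27,0],
  [-0.28,0,0,0.03,0.01,0.39,0],
  [-0.36,0,0,0.04,0.015,0.51,0],
  [-0.43,0,0,0.05,0.017,0.61,0],
  [-0.465,0,0,0.05,0.017,0.667,0],
  [-0.465,0,0,0.05,0.017,0.667,0],
  [-0.465,0,0,0.05,0.017,0.667,0],
  [-0.465,0,0,0.05,0.017,0.667,0],
])

```text
t: 13.28
ee_pos: [658.0, 202.5, 160.1]
orientation: [2.292, 0.612, 0.258]
ft_force: [-0.9, -0.4, -1.5]
width: 8.0
grasp_force: 30.0
```

```bash
python3 - <<'E'
from h import *
t,F=target(-3.6,-60); go(t,F); o=ctrl.get_obs(); print(o['ee_pos'],o['width'],o['grasp_force'],o['ft_force'])
im,d,ci=shot('scene','s6')
P=R.from_rotvec(o['orientation']).as_matrix()@np.diag([-1,1,-1]); print('label normal',P[:,1],'px',P[:,0],'fc',o['ee_pos']+P@[43.6,0,8.7])
print('frosted px', proj(ci,o['ee_pos']+P@[43.6,4,8.7]))
cv2.imwrite('pics/c6.png',cv2.resize(im[90:190,130:230,::-1],None,fx=6,fy=6,interpolation=cv2.INTER_CUBIC))
E
```

```text
t 13.275 q [ 0.6   0.68  1.59 -0.89  1.14  2.15] shift [-0.007 -0.011  0.005] turn [-0.001 -0.001 -0.002]
[658.00475849 202.45957023 160.12073771] 8.048241159615563 29.99631017446518 [-0.90540741 -0.36794264 -1.47445599]
label normal [ 0.35164712 -0.61411681  0.7065443 ] px [-0.86618362 -0.49971532 -0.00324481] fc [617.15009824 185.9864302  166.13591795]
frosted px [177.89353673 114.47392481]
```

View pics/c6.png

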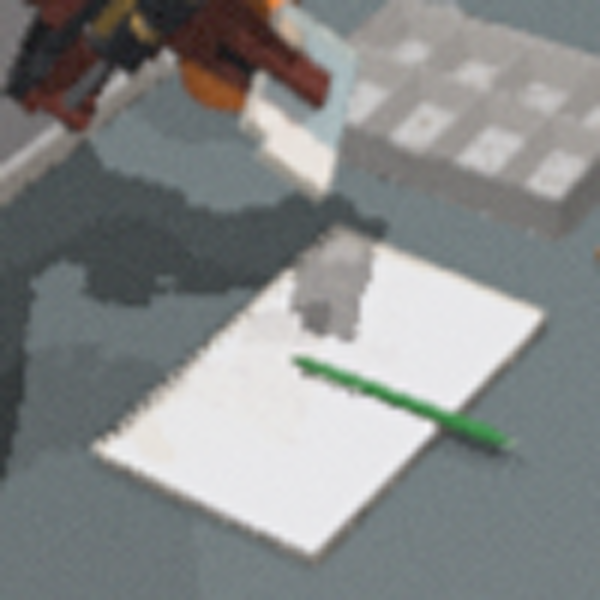

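The crop shows the white frosted end facing up, with its notch at about (250,115). Its centre near (295,150), full-image (179,115), matches the predicted (178,114). The fingers are only on the clear glass. I'll let it settle and hand in.

servo_tool([
  [0,0,0,0,0,0,0],
  [0,0,0,0,0,0,0],
  [0,0,0,0,0,0,0],
  [0,0,0,0,0,0,0],
  [0,0,0,0,0,0,0],
  [0,0,0,0,0,0,0],
])

```text
t: 14.08
ee_pos: [657.4, 202.6, 158.6]
orientation: [2.29, 0.613, 0.256]
ft_force: [-0.2, -0.6, -1.4]
width: 8.1
grasp_force: 30.0
```

```bash
python3 -c "
from h import *
o=ctrl.get_obs(); print(o['t'],o['ee_pos'],o['qvel'].round(3)); print(ctrl.close_job())"
```

```text
14.075 [657.36365634 202.59699825 158.64455055] [ 0.    -0.     0.001 -0.    -0.002 -0.001]
the job is handed in; nothing more can be done
None
```

The job is handed in at 14.1 s: the arm is holding the notched plate steadily, label side up at 45°, with its frosted end about 15 cm above the middle of the notebook and the fingers on clear glass only; the blank plate still stands in its slot.

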